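# Complete the captured-piece carousel and hold the bishop's cup to the front

## Task

Stand the empty red cup from the open drawer upright in the vacant ring of the carousel, between its two neighbours and fully down, and let go of it. Turn the carousel until the cup with the brass bishop sticking out faces squarely to the front, over the drawer, and finish while still firmly holding the carousel itself (grab bar or deck, not a cup) at rest there. All four cups stay upright in their rings; leave the knight and bell in the drawer and the chess clock where they are.

Things in the scene. Friction and masses are not known exactly. Their poses are not given: they have to be found in the camera images.
- cabinet: low fixed cabinet of lacquered pine on the counter, 280 mm deep (its x), 400 mm wide (its y), 100 mm high. Origin at the centre of its underside; the carousel on its top turns about the vertical line through this origin. Its -x axis points straight out of its front, the side where the drawer is pulled out
- drawer (a joint): how far the drawer is pulled out towards the cabinet's front (m); 0 = shut. It slides under a few newtons and need not be moved. Its floor is 22 mm above the counter, 346 mm wide between its sides; side walls reach 62 mm and the front board 94 mm above the counter
- grab_bar (a point): middle of the carousel's grab bar, on the turning axis, 221 mm above the counter: level round wooden bar, 18 mm thick, 70 mm long over its round ends, on a 20 mm post that widens to 26 mm just under the bar. Axes are the carousel's own: the bar lies along the diagonal half-way between +x and +y (45 degrees from both); -x points to the vacant ring
- carousel: the turning part on the cabinet, of brown wood: deck 240 mm across, 12 mm thick, with four low rings centred 78 mm out on its -x (vacant), +y, +x and -y axes, post and grab bar. Origin on the turning axis at the deck's underside, 106 mm above the counter. Turns without end either way about z with light bearing friction (about 0.06 N m) and stays where it is left
- empty_seat (a point): centre of the vacant ring, on the deck's top surface, 118 mm above the counter, 78 mm from the turning axis. Ring 10 mm high, 63 mm outside and 55 mm inside diameter; a cup's foot drops in with 3 mm to spare all round. Axes as the carousel's
- spare_mid (a point): centre (half-way up, on its axis) of the empty red plastic cup standing in the open part of the drawer: open at the top, 75 mm tall, 60 mm across the rim tapering to 48 mm at the foot, wall 3 mm, about 45 g. Stands left, middle or right in the drawer, knight and bell in the other two places, about 100 mm apart. Seated in a ring, this point is 37.5 mm above the deck
- spare_cup: the same empty cup; origin at the centre of its foot
- bishop_cup_mid (a point): centre (37.5 mm above its foot) of the marked cup: a red cup of the same shape with a 111 mm tall brass bishop standing up out of it to 115 mm above the cup's foot (233 mm above the counter). It stands loose in one of the three other rings of the carousel, 78 mm from the turning axis
- cup_a_mid (a point): centre of another red cup of the same shape, loose in its ring on the carousel, filled below the rim with pawns; 75 mm tall, its rim 193 mm above the counter
- cup_b_mid (a point): centre of another red cup of the same shape, loose in its ring on the carousel, filled with rooks and pawns not above the rim; 75 mm tall
- knight: boxwood knight, 65 mm tall, foot 34 mm across, standing in the drawer; origin at the centre of its foot. To be left alone
- bell: chrome desk bell, 54 mm across, 46 mm tall, standing in the drawer; origin at the centre of its underside. To be left alone
- clock: grey chess clock, 85 x 165 mm and about 66 mm high, on the counter to the left of the cabinet; origin at the centre of its underside. To be left alone

How it is judged:
By the outcome, as a careful person would: the job done as asked, in the order asked, and still so for the second after the job is handed in, while the arm keeps its last pose, push and grip.
It also fails if it takes over 72 s, if anything falls off the work surface, if the arm or the gripper's body presses on something with over 40 N, if the wrist force passes 120 N, or if a joint passes its speed limit or range.

## Robot

A 6-joint arm with a two-finger parallel gripper is mounted at the origin on the work surface. World frame = base frame: x ahead of the robot, y to its left, z up, the work surface at z = 0. Lengths are in m, angles in rad, forces in N, time in s.
With the tool pointing down it reaches from about 0.375 to 0.9 m from the base axis. Payload 3.1 kg.
Tool frame: the origin (TCP) lies at the centre of the arm's flange, where the gripper is bolted on; the fingertips stand 182 mm ahead of it and the grasp point (between the pads) lies 164 mm ahead of it; z points along the fingers, x is the direction in which the jaws open and shut, and the axes are right-handed (so a half turn about z gives the same grasp; the last joint's range is limited). The gripper opens to 87 mm and grips with 3 to 60 N. Pads are 19 mm wide; open, the fingers measure 117 mm over their backs; the gripper's body (75 mm by 190 mm) begins 51 mm behind the grasp point.
Start: joints at [1.014, 0.527, 1.433, -0, 1.181, -0.178], TCP at [0.231, 0.581, 0.405] pointing down, gripper open.
Joint ranges: [-3.08, 3.08], [-0.75, 2.2], [0.22, 2.44], [-1.43, 4.57], [0, 2.65], [-2.85, 2.85]. Speed limits (rad/s): [2.79, 2.79, 3.14, 3.14, 3.14, 3.14].

## Interface

Orientations are given as a unit quaternion [x, y, z, w].
In Python, from rig import status, eyes, robot gives the robot as it stands. The module is installed in compiled form; this text tells all that it offers.
- The arm moves only by the tool step_arm, never from a script. Its argument "steps" is a list of rows, each a list of 7 numbers: the closure, from -1 (fully open) to 1 (shut), so that 0 is half open, then the shift along the tool's x, y, z each as a share of 0.025 m, from -1 to 1, then the turn, a rotation vector about the tool's x, y, z each as a share of 8 degrees, from -1 to 1. In form: [[jaw, dx, dy, dz, rx, ry, rz], ...]. A call has exactly 10 rows; each row shifts and turns the commanded pose from where the row before left it, along the tool's axes as they then stand; what a row does not reach is not made up. A row lasts 1/10 s, in which the tool goes at most 50 mm and 8.59 degrees, less where a joint would pass 70% of its speed; a pose out of reach is approached as far as the arm can. A call with a number of a shift or a turn outside -1 to 1 is refused whole. A call with a gripper value outside its range is refused whole. The fingers move at their own pace and stop on an object; "squeeze" is the grip in N (left out, the last holds). Time passes only in rows, so rows that do not move let the fingers close, or fill a call up. It gives the time, the measured TCP pose, the force and the opening at its end, in the units of the state.
- status.get_obs(): the state, without advancing time (a new reading comes with each control period).
- eyes.camera(name): name is "scene" or "top" or "wrist"; returns (picture, depth): 420x560x3 uint8, red, green, blue; 420x560 float32, m along the optical axis (not along the pixel's ray), 0 where there is no reading.
- eyes.camera_info(name): a dict with "K" (3x3 intrinsics, pixels), "R" (3x3) and "t" (3): a world point X has camera coordinates R X + t. Camera axes: x right, y down, z forward; pixel columns grow to the right and rows downward; lengths in m; the calibration is good to about 2 mm. A picture is of the moment at which its call begins: read the wrist's pose just before it. camera_info takes no time and is no camera call; for the wrist camera it gives the pose at the moment of the call.
- robot.hand_in(): hands the job in, once; it reports no verdict.
The state is a dict: "time": time; "q": joint angles; "joint_velocities": joint speeds; "joint_torque": joint torques, N m; "position": TCP position; "tool_rot": TCP orientation; "ft_force": force on the tool from outside, world axes, zero at the start; "moment": the same for the moment, N m; "grip_width": finger opening in m.
Only numpy, scipy, OpenCV 4.12 (cv2) and the standard library are available. Lean on these libraries where they do the work, as an engineer would, in place of code of your own. Each camera call takes 0.05 s, during which the arm holds its last target.

## Working session

There is one attempt and no reset: what is moved stays moved. The work goes in short steps, Python scripts to look and compute and a tool call to move; the robot and the scene stay as the last step left them, time stands still between calls to the robot, and variables do not carry over. Pictures are saved under pics/ and viewed, and the job is handed in when it is done.

Besides the shell and the picture viewer there is one more tool, called as name(argument=value, ...) on one line, values as JSON. step_arm: Moves the arm, as the interface text tells. Its arguments: {"type":"object","properties":{"steps":{"type":"array"},"squeeze":{"type":"number"}},"required":["steps"]}

```bash
mkdir -p pics
cat > h.py <<'E'
import numpy as np,cv2
from rig import status,eyes,robot
def snap(n,f):
    o=status.get_obs(); i=eyes.camera_info(n); p,d=eyes.camera(n)
    cv2.imwrite('pics/'+f+'.png',p[:,:,::-1]); np.savez('pics/'+f+'.npz',p=p,d=d,K=i['K'],R=i['R'],t=i['t'])
def pt(f,u,v):
    z=np.load('pics/'+f+'.npz'); d=z['d'][int(v),int(u)]
    return z['R'].T@(d*np.linalg.inv(z['K'])@[u,v,1]-z['t'])
def ptz(f,u,v,h):
    z=np.load('pics/'+f+'.npz'); r=z['R'].T@np.linalg.inv(z['K'])@[u,v,1]; c=-z['R'].T@z['t']
    return c+r*(h-c[2])/r[2]
def proj(f,X):
    z=np.load('pics/'+f+'.npz'); c=z['K']@(z['R']@np.array(X)+z['t']); return c[:2]/c[2]
def cloud(f):
    z=np.load('pics/'+f+'.npz'); d=z['d']; v,u=np.mgrid[0:420,0:560]
    c=np.stack([u,v,np.ones_like(u)],-1)@np.linalg.inv(z['K']).T*d[...,None]
    return (c-z['t'])@z['R'],z['p'],d>0
E
python3 - <<'E'
from h import *
np.set_printoptions(precision=4,suppress=True)
o=status.get_obs(); print(o)
snap('scene','s0');snap('top','t0')
E
```

```text
{'time': 0.0, 'q': array([ 1.0145,  0.5285,  1.4339,  0.    ,  1.1814, -0.1785]), 'joint_velocities': array([-0.0008, -0.0013,  0.0001, -0.001 , -0.0018, -0.0015]), 'joint_torque': array([ -0.0011, -44.0043, -17.6591,   0.0632,   0.0583,  -0.0002]), 'position': array([0.2303, 0.5806, 0.4038]), 'tool_rot': array([ 0.8273,  0.5618, -0.001 ,  0.0004]), 'ft_force': array([-0.536 , -0.1963, -0.4689]), 'moment': array([-0.0101, -0.0253,  0.0368]), 'grip_width': 0.08713161477100374}
```

View pics/s0.png

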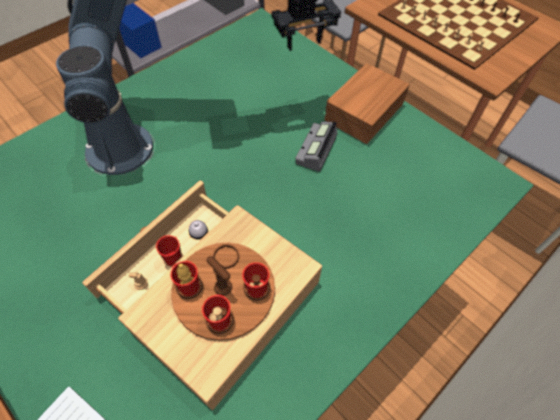

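View pics/t0.png

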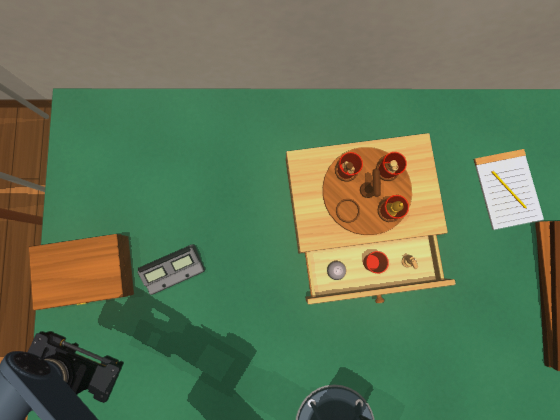

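The top view shows the vacant ring at about (347,211), the bishop cup at (396,208) and the spare cup mid-drawer at (376,262). The bell is at (337,270) and the knight at (410,261). I'll measure them in an enlarged crop.

Run:
```python
from h import *
np.set_printoptions(precision=4,suppress=True)
p=cv2.imread('pics/t0.png')[125:310,280:460]
cv2.imwrite('pics/t0c.png',cv2.resize(p,None,fx=3.2,fy=3.2,interpolation=cv2.INTER_CUBIC))
X,P,ok=cloud('t0')
Z=X[...,2]
# cabinet top
m=ok&(abs(Z-.1)<.004)&(np.hypot(X[...,0]-.55,X[...,1]+.05)<.4); 
print(X[m].min(0),X[m].max(0), m.sum())
r=cv2.minAreaRect(X[m][:,:2].astype(np.float32)*1000);print(r)
# deck
m=ok&(abs(Z-.118)<.004)
pts=X[m][:,:2].astype(np.float32)*1000; print(cv2.minEnclosingCircle(pts),m.sum())
# red
P=P.astype(int); red=ok&(P[...,0]>110)&(P[...,1]<50)&(P[...,2]<50)
n,l,s,c=cv2.connectedComponentsWithStats(red.astype(np.uint8))
for i in range(1,n):
  if s[i,4]>30:
    q=X[l==i]; top=q[q[:,2]>q[:,2].max()-.008]; print(c[i],s[i,4],q[:,2].max(),cv2.minEnclosingCircle(top[:,:2].astype(np.float32)*1000))
```

```text
[ 0.3412 -0.3095  0.096 ] [0.8004 0.133  0.104 ] 7997
((569.49560546875, -89.59896850585938), (416.1387023925781, 400.1328430175781), 7.5950822830200195)
((405.76507568359375, -33.56546401977539), 354.1303405761719) 3759
[348.8947 164.8842] 95 0.1983999640348507 ((690.4627075195312, -23.149059295654297), 28.900667190551758)
[392.2222 163.7889] 90 0.19642340348327306 ((691.3284912109375, -133.9083709716797), 28.88103485107422)
[395.7377 202.7213] 61 0.19632424896152487 ((582.2211303710938, -134.7888641357422), 28.50567626953125)
```

View pics/t0c.png

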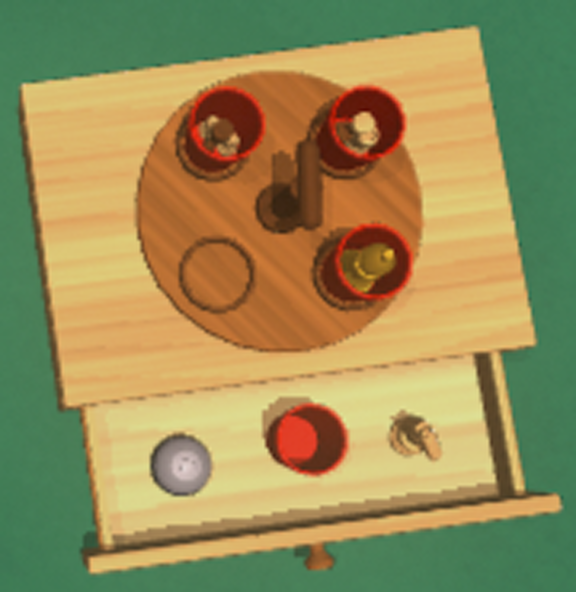

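Run:
```python
from h import *
np.set_printoptions(precision=4,suppress=True)
g=lambda x,y:(280+(x+.5)/3.2-.5,125+(y+.5)/3.2-.5)
print('spare rim',ptz('t0',*g(309.5,439),.097), 'ring',ptz('t0',*g(217,275),.128))
print('knight',ptz('t0',*g(412,437),.06),'bell',ptz('t0',*g(182,464),.06))
print('bar ends',ptz('t0',*g(309,143),.230),ptz('t0',*g(310,225),.230))
for c in [(63,408),(533,345),(478,28),(22,86)]: print('cab',ptz('t0',*g(*c),.1))
print('deck', ptz('t0',*g(279.5,211),.118))
for c in [(90,560),(558,504)]: print('board',ptz('t0',*g(*c),.094))
for c in [(227,124),(367,124),(374,262)]: print('rims',ptz('t0',*g(*c),.193))
X,P,ok=cloud('t0'); 
w=(X[...,0]>.38)&(X[...,0]<.48)&(abs(X[...,1]+.09)<.04)&ok&(X[...,2]>.085)&(X[...,2]<.105)
print(cv2.minEnclosingCircle(X[w][:,:2].astype(np.float32)*1000),w.sum())
```

```text
spare rim [ 0.4461 -0.1041  0.097 ] ring [ 0.5793 -0.025   0.128 ]
knight [ 0.4483 -0.2006  0.06  ] bell [ 0.425 -0.003  0.06 ]
bar ends [ 0.6664 -0.0793  0.23  ] [ 0.6037 -0.0782  0.23  ]
cab [0.4713 0.1006 0.1   ]
cab [ 0.5243 -0.2924  0.1   ]
cab [ 0.7982 -0.2593  0.1   ]
cab [0.7463 0.1343 0.1   ]
deck [ 0.6345 -0.0799  0.118 ]
board [0.347  0.0787 0.094 ]
board [ 0.3932 -0.3085  0.094 ]
rims [ 0.6902 -0.0244  0.193 ]
rims [ 0.6903 -0.1341  0.193 ]
rims [ 0.5811 -0.1356  0.193 ]
((446.2115783691406, -105.86103057861328), 29.45990753173828) 90
```

Measurements fit: the bar ends are at z 0.23 and the axis is at (0.6355,-0.0795). Ring spacing is 110 mm. Cabinet yaw is 7.6° and the spare cup is at (0.446,-0.105), so I'll set up a move helper.

```bash
cat >> h.py <<'E'
from scipy.spatial.transform import Rotation as Ro
def go(xyz,yaw=None):
    """rows needed (sum of shares) in current tool axes to bring GRASP POINT to xyz, tool down, jaw yaw deg"""
    o=status.get_obs(); R=Ro.from_quat(o['tool_rot']); M=R.as_matrix()
    gp=o['position']+.164*M[:,2]; cy=np.degrees(np.arctan2(M[1,0],M[0,0]))
    if yaw is None: yaw=cy
    c,s=np.cos(np.radians(yaw)),np.sin(np.radians(yaw))
    T=np.array([[c,s,0],[s,-c,0],[0,0,-1]]).T
    T=np.column_stack([[c,s,0],[s,-c,0],[0,0,-1]])
    tcp=np.array(xyz)+[0,0,.164]
    np.set_printoptions(precision=4,suppress=True)
    print('t',o['time'],'gp',gp,'yaw',cy,'tilt',M[:2,2],'w',o['grip_width'],'F',o['ft_force'],'q',o['q'])
    d=M.T@(tcp-o['position'])/.025
    r=np.degrees((Ro.from_matrix(M.T@T)).as_rotvec())/8
    print('shift units',d,'turn units',r)
E
python3 -c "
from h import *
go([.446,-.105,.236])"
```

```text
t 0.1 gp [0.2302 0.5804 0.2398] yaw 68.35686059609931 tilt [-0.001  -0.0017] w 0.08674786049089567 F [-0.4731 -0.6424 -1.2034] q [ 1.0145  0.5284  1.4338 -0.      1.1814 -0.1785]
shift units [-22.3116  18.1339   0.191 ] turn units [-0.0025  0.014  -0.    ]
```

step_arm(steps=[[-1, -0.4, 0.3, 0, 0, 0, 0], [-1, -0.8, 0.65, 0, 0, 0, 0], [-1, -0.8, 0.65, 0, 0, 0, 0], [-1, -0.8, 0.65, 0, 0, 0, 0], [-1, -0.8, 0.65, 0, 0, 0, 0], [-1, -0.8, 0.65, 0, 0, 0, 0], [-1, -0.8, 0.65, 0, 0, 0, 0], [-1, -0.8, 0.65, 0, 0, 0, 0], [-1, -0.8, 0.65, 0, 0, 0, 0], [-1, -0.8, 0.65, 0, 0, 0, 0]], squeeze=15)

```text
time: 1.1
position: [0.3031, 0.3458, 0.4047]
tool_rot: [0.827, 0.562, -0.0, 0.0]
ft_force: [0.1, 0.9, -0.9]
grip_width: 0.087
```

step_arm(steps=[[-1, -0.8, 0.65, 0, 0, 0, 0], [-1, -0.8, 0.65, 0, 0, 0, 0], [-1, -0.8, 0.65, 0, 0, 0, 0], [-1, -0.8, 0.65, 0, 0, 0, 0], [-1, -0.8, 0.65, 0, 0, 0, 0], [-1, -0.8, 0.65, 0, 0, 0, 0], [-1, -0.8, 0.65, 0, 0, 0, 0], [-1, -0.8, 0.65, 0, 0, 0, 0], [-1, -0.8, 0.65, 0, 0, 0, 0], [-1, -0.8, 0.65, 0, 0, 0, 0]])

```text
time: 2.1
position: [0.38, 0.1003, 0.4047]
tool_rot: [0.827, 0.562, -0.0, -0.0]
ft_force: [-0.3, 0.8, 0.0]
grip_width: 0.0867
```

```bash
python3 -c "
from h import *
go([.446,-.105,.236])"
```

```text
t 2.1 gp [0.3799 0.1003 0.2407] yaw 68.34421225013786 tilt [-0.0004 -0.0003] w 0.0867324778794781 F [-0.3193  0.7576  0.0184] q [-0.0281  0.2142  1.9779 -0.0004  0.9499 -1.2207]
shift units [-6.6598  5.4847  0.1897] turn units [-0.0022  0.003  -0.    ]
```

step_arm(steps=[[-1, -0.8, 0.65, 0, 0, 0, 0], [-1, -0.8, 0.65, 0, 0, 0, 0], [-1, -0.8, 0.65, 0, 0, 0, 0], [-1, -0.8, 0.65, 0, 0, 0, 0], [-1, -0.8, 0.65, 0, 0, 0, 0], [-1, -0.8, 0.65, 0, 0, 0, 0], [-1, -0.8, 0.65, 0, 0, 0, 0], [-1, -0.8, 0.65, 0, 0, 0, 0], [-1, -0.25, 0.3, 0.2, 0, 0, 0], [-1, 0, 0, 0, 0, 0, 0]])

```text
time: 3.1
position: [0.4469, -0.1044, 0.3991]
tool_rot: [0.828, 0.561, -0.0, -0.001]
ft_force: [0.1, 0.0, 0.7]
grip_width: 0.0871
```

```bash
python3 -c "
from h import *
go([.446,-.105,.07])
snap('wrist','w1');snap('scene','s1')
cv2.imwrite('pics/s1c.png',cv2.resize(cv2.imread('pics/s1.png')[150:350,60:340],None,fx=2.8,fy=2.8))"
```

```text
t 3.1 gp [ 0.4467 -0.1043  0.2351] yaw 68.22403923388072 tilt [-0.001   0.0006] w 0.08712042667453969 F [0.0806 0.0295 0.7236] q [-0.4737  0.3138  1.8409  0.0001  0.988  -1.6645]
shift units [-0.0383 -0.015   6.6028] turn units [-0.0083 -0.0014  0.    ]
```

View pics/w1.png

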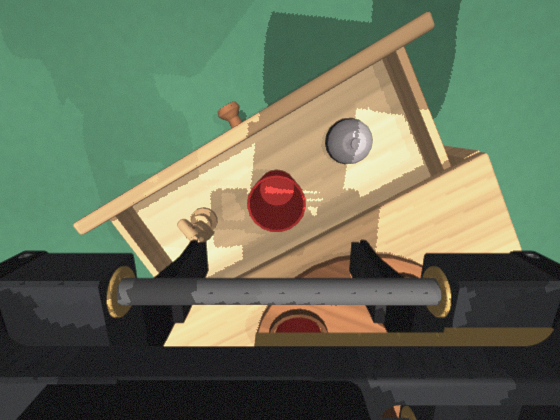

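View pics/s1c.png

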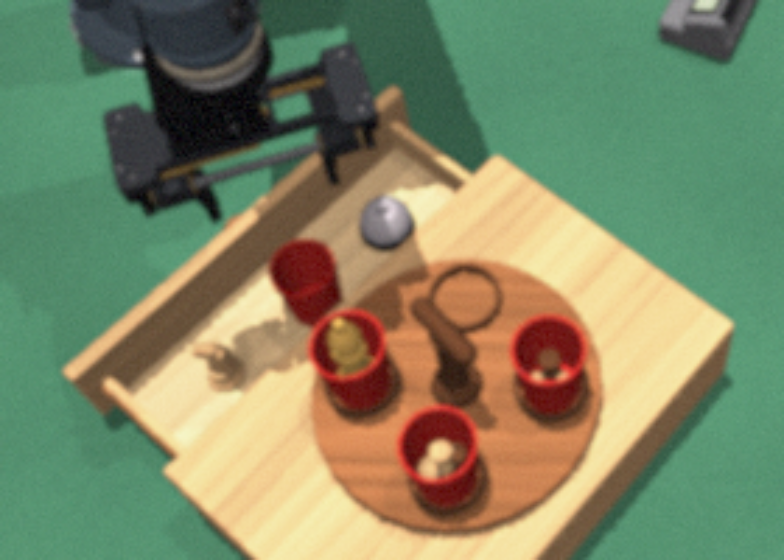

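Run:
```python
from h import *
np.set_printoptions(precision=4,suppress=True)
print(ptz('w1',277,201,.097),proj('w1',[.446,-.105,.097]),proj('w1',[.446,-.105,.022]))
X,P,ok=cloud('w1'); P=P.astype(int)
w=ok&(abs(X[...,2]-.095)<.006)&(np.hypot(X[...,0]-.446,X[...,1]+.105)<.05)
print(w.sum(),cv2.minEnclosingCircle(X[w][:,:2].astype(np.float32)*1000))
print('knight',ptz('w1',200,222,.06),'bell',ptz('w1',350,141,.06), 'rod depth',X[292,280])
```

```text
[ 0.4433 -0.1043  0.097 ] [277.3696 203.6648] [277.5694 187.5423]
718 ((446.089111328125, -106.40858459472656), 29.86054801940918)
knight [ 0.4428 -0.2004  0.06  ] bell [ 0.4197 -0.011   0.06  ] rod depth [ 0.4172 -0.0919  0.3051]
```

step_arm(steps=[[-1, -0.05, 0, 0.5, 0, 0, 0], [-1, 0, 0, 0.7, 0, 0, 0], [-1, 0, 0, 0.8, 0, 0, 0], [-1, 0, 0, 0.8, 0, 0, 0], [-1, 0, 0, 0.8, 0, 0, 0], [-1, 0, 0, 0.8, 0, 0, 0], [-1, 0, 0, 0.8, 0, 0, 0], [-1, 0, 0, 0.7, 0, 0, 0], [-1, 0, 0, 0.5, 0, 0, 0], [-1, 0, 0, 0, 0, 0, 0]])

```text
time: 4.2
position: [0.4457, -0.1031, 0.2387]
tool_rot: [0.827, 0.562, -0.001, -0.002]
ft_force: [0.6, -0.3, 0.3]
grip_width: 0.087
```

```bash
python3 -c "
from h import *
go([.446,-.1055,.075])
snap('scene','s2')
cv2.imwrite('pics/s2c.png',cv2.resize(cv2.imread('pics/s2.png')[150:350,60:340],None,fx=2.8,fy=2.8))"
```

```text
t 4.2 gp [ 0.4451 -0.1028  0.0747] yaw 68.4400607861865 tilt [-0.0039  0.0021] w 0.0869685035289656 F [ 0.5754 -0.2511  0.2524] q [-0.4725  0.6114  1.9818  0.0002  0.5528 -1.6673]
shift units [-0.083   0.0458 -0.013 ] turn units [-0.0316 -0.004   0.    ]
```

View pics/s2c.png

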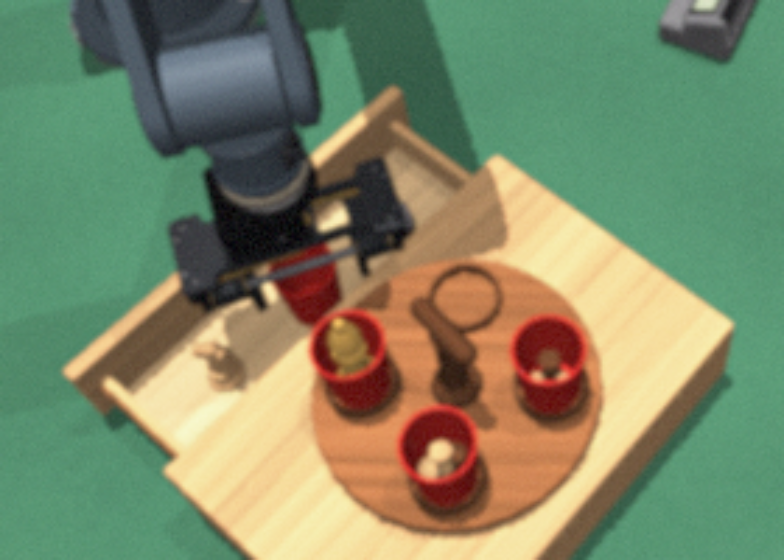

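Fingers straddle the cup at (310,285) in the crop, clear of the knight. I'll close on it.

step_arm(steps=[[-1, -0.08, 0.04, 0, -0.03, 0, 0], [1, 0, 0, 0, 0, 0, 0], [1, 0, 0, 0, 0, 0, 0], [1, 0, 0, 0, 0, 0, 0], [1, 0, 0, 0, 0, 0, 0], [1, 0, 0, 0, 0, 0, 0], [1, 0, 0, 0, 0, 0, 0], [1, 0, 0, 0, 0, 0, 0], [1, 0, 0, 0, 0, 0, 0], [1, 0, 0, 0, 0, 0, 0]], squeeze=15)

```text
time: 5.25
position: [0.4469, -0.1069, 0.2399]
tool_rot: [0.827, 0.562, 0.001, 0.002]
ft_force: [0.7, 0.3, 4.0]
grip_width: 0.0587
```

step_arm(steps=[[1, 0, 0, -0.2, 0, 0, 0], [1, 0, 0, -0.4, 0, 0, 0], [1, 0, 0, -0.8, 0, 0, 0], [1, 0, 0, -0.9, 0, 0, 0], [1, 0, 0, -0.9, 0, 0, 0], [1, 0, 0, -0.9, 0, 0, 0], [1, 0, 0, -0.9, 0, 0, 0], [1, 0, 0, -0.9, 0, 0, 0], [1, 0, 0, -0.8, 0, 0, 0], [1, 0, 0, -0.5, 0, 0, 0]])

```text
time: 6.25
position: [0.4459, -0.1065, 0.4218]
tool_rot: [0.827, 0.562, 0.002, 0.003]
ft_force: [0.5, 0.3, -0.5]
grip_width: 0.0587
```

```bash
python3 -c "
from h import *
go([.5805,-.0245,.275],45.6)
snap('scene','s3')
cv2.imwrite('pics/s3c.png',cv2.resize(cv2.imread('pics/s3.png')[150:350,60:340],None,fx=2.8,fy=2.8))"
```

```text
t 6.25 gp [ 0.4469 -0.1069  0.2578] yaw 68.35629462636065 tilt [ 0.006  -0.0028] w 0.05870934857308469 F [ 0.4575  0.3083 -0.4833] q [-0.4791  0.2784  1.8154  0.0004  1.0413 -1.6723]
shift units [ 5.0344  3.8005 -0.6636] turn units [ 0.0471 -0.0069  2.8445]
```

View pics/s3c.png

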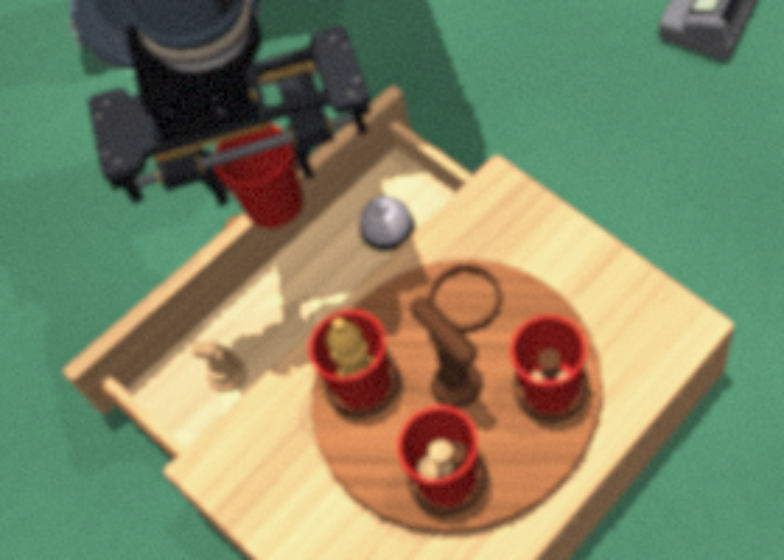

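Run:
```python
from h import *
np.set_printoptions(precision=4,suppress=True)
g=lambda x,y:(60+(x+.5)/2.8-.5,150+(y+.5)/2.8-.5)
print('ring',ptz('s3',*g(466,299),.126))
for c in [(347,347),(549,345),(438,440)]: print('rims',ptz('s3',*g(*c),.193))
# spare cup in gripper: foot at z .205
print('foot exp px',(proj('s3',[.447,-.107,.205])-[60,150])*2.8, 'rim exp',(proj('s3',[.447,-.107,.28])-[60,150])*2.8)
for f in('s3','t0'):
  X,P,ok=cloud(f)
  for c in [(.690,-.024),(.691,-.134),(.5815,-.135)]:
    w=ok&(abs(X[...,2]-.192)<.005)&(np.hypot(X[...,0]-c[0],X[...,1]-c[1])<.045)&(P[...,0].astype(int)>1.6*P[...,1])
    print(f,w.sum(),cv2.minEnclosingCircle(X[w][:,:2].astype(np.float32)*1000))
  w=ok&(abs(X[...,2]-.127)<.0035)&(np.hypot(X[...,0]-.58,X[...,1]+.0245)<.045)
  print(f,'ring',w.sum(),cv2.minEnclosingCircle(X[w][:,:2].astype(np.float32)*1000))
```

```text
ring [ 0.5854 -0.028   0.126 ]
rims [ 0.5858 -0.1386  0.193 ]
rims [ 0.6907 -0.0232  0.193 ]
rims [ 0.6923 -0.134   0.193 ]
foot exp px [273.7905 201.8198] rim exp [251.8506 150.7748]
s3 150 ((693.0106201171875, -24.907569885253906), 30.64722442626953)
s3 165 ((693.7553100585938, -135.3179473876953), 30.18621063232422)
s3 148 ((583.5872802734375, -136.77830505371094), 30.197952270507812)
s3 ring 106 ((582.1677856445312, -26.541296005249023), 31.79608917236328)
t0 105 ((690.78662109375, -24.271526336669922), 29.93952751159668)
t0 109 ((692.2029418945312, -135.25685119628906), 29.926992416381836)
t0 110 ((582.07958984375, -136.1629638671875), 29.886539459228516)
t0 ring 103 ((581.107177734375, -26.014921188354492), 31.401798248291016)
```

step_arm(steps=[[1, 0, 0, -0.5, 0, 0, 0], [1, 0.3, 0.2, -0.16, 0, 0, 0], [1, 0.7, 0.5, 0, 0, 0, 0], [1, 0.8, 0.6, 0, 0, 0, 0], [1, 0.8, 0.6, 0, 0, 0, 0], [1, 0.8, 0.6, 0, 0, 0, 0], [1, 0.8, 0.6, 0, 0, 0, 0], [1, 0.5, 0.5, 0, 0, 0, 0], [1, 0.3, 0.3, 0, 0, 0, 0.4], [1, 0, 0, 0, 0, 0, 0.5]])

```text
time: 7.3
position: [0.5842, -0.0252, 0.4357]
tool_rot: [0.861, 0.508, 0.001, 0.001]
ft_force: [0.0, -0.1, -0.8]
grip_width: 0.0585
```

step_arm(steps=[[1, 0, 0, 0, 0, 0, 0.5], [1, 0, 0, 0, 0, 0, 0.5], [1, 0, 0, 0, 0, 0, 0.5], [1, 0, 0, 0, 0, 0, 0.45], [1, 0, 0, 0, 0, 0, 0], [1, 0, 0, 0, 0, 0, 0], [1, 0, 0, 0, 0, 0, 0], [1, 0, 0, 0, 0, 0, 0], [1, 0, 0, 0, 0, 0, 0], [1, 0, 0, 0, 0, 0, 0]])

```text
time: 8.3
position: [0.5828, -0.0264, 0.4367]
tool_rot: [0.922, 0.387, 0.002, 0.001]
ft_force: [-0.9, 0.2, -0.4]
grip_width: 0.0589
```

```bash
python3 -c "
from h import *
go([.5819,-.0266,.176],45.6)
snap('scene','s4');snap('wrist','w4');snap('top','t4')
cv2.imwrite('pics/s4c.png',cv2.resize(cv2.imread('pics/s4.png')[150:350,60:340],None,fx=2.8,fy=2.8))"
```

```text
t 8.3 gp [ 0.5834 -0.0266  0.2727] yaw 45.562590888527865 tilt [ 0.0039 -0.0016] w 0.058853549309725056 F [-0.9279  0.2166 -0.352 ] q [-0.2365  0.4351  1.504  -0.0007  1.1983 -1.0315]
shift units [-0.0371 -0.0337  3.8666] turn units [ 0.0281 -0.0116 -0.0047]
```

View pics/s4c.png

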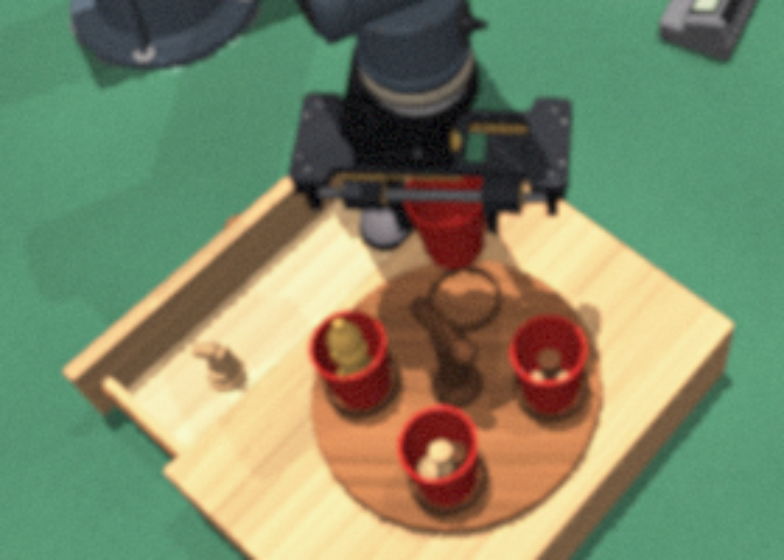

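View pics/w4.png

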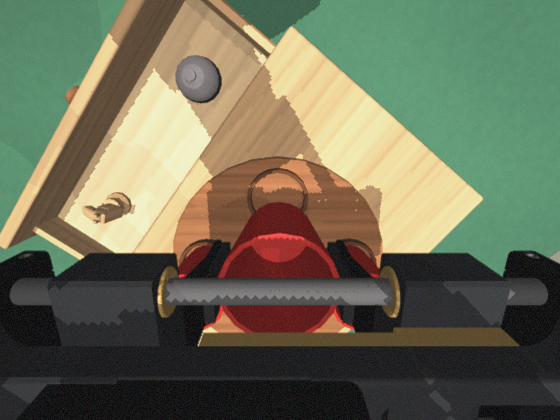

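Run:
```python
from h import *
np.set_printoptions(precision=4,suppress=True)
print('ring w',ptz('w4',277,195,.127), proj('w4',[.581,-.0258,.127]))
c=np.array([.5834-.0009,-.0266+.0008])
im=cv2.imread('pics/s4.png')[150:350,60:340]; im=cv2.resize(im,None,fx=2.8,fy=2.8)
for z,r in [(.2197,.024),(.2947,.03)]:
  for a in np.arange(0,6.28,.3):
    q=(proj('s4',[c[0]+r*np.cos(a),c[1]+r*np.sin(a),z])-[60,150]+.5)*2.8-.5
    cv2.circle(im,tuple(int(round(v)) for v in q),2,(255,255,0),-1)
cv2.imwrite('pics/s4d.png',cv2.resize(im[150:320,330:600],None,fx=2.8,fy=2.8))
X,P,ok=cloud('w4')
w=ok&(abs(X[...,2]-.127)<.0035)&(np.hypot(X[...,0]-.58,X[...,1]+.0245)<.045)
print(w.sum(),cv2.minEnclosingCircle(X[w][:,:2].astype(np.float32)*1000))
```

```text
ring w [ 0.5777 -0.023   0.127 ] [277.269  199.0912]
491 ((580.759765625, -25.601806640625), 31.378210067749023)
```

View pics/s4d.png

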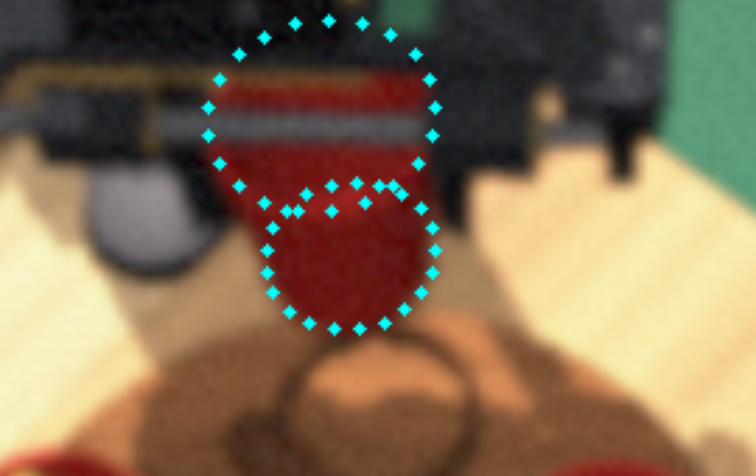

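step_arm(steps=[[1, -0.04, -0.03, 0.3, 0, 0, 0], [1, 0, 0, 0.5, 0, 0, 0], [1, 0, 0, 0.6, 0, 0, 0], [1, 0, 0, 0.6, 0, 0, 0], [1, 0, 0, 0.6, 0, 0, 0], [1, 0, 0, 0.5, 0, 0, 0], [1, 0, 0, 0.3, 0, 0, 0], [1, 0, 0, 0.1, 0, 0, 0], [1, 0, 0, 0, 0, 0, 0], [1, 0, 0, 0, 0, 0, 0]])

```text
time: 9.45
position: [0.5821, -0.0267, 0.3497]
tool_rot: [0.922, 0.387, 0.002, 0.002]
ft_force: [-0.4, 0.2, -0.7]
grip_width: 0.0585
```

```bash
python3 -c "
from h import *
go([.5819,-.0266,.172],45.6)
snap('scene','s5')
cv2.imwrite('pics/s5c.png',cv2.resize(cv2.imread('pics/s5.png')[190:310,150:310],None,fx=4.9,fy=4.9))"
```

```text
t 9.45 gp [ 0.583  -0.027   0.1857] yaw 45.55474086298175 tilt [ 0.0051 -0.0019] w 0.05851760767265422 F [-0.4462  0.1688 -0.665 ] q [-0.2374  0.5386  1.5969 -0.0007  1.0007 -1.0321]
shift units [-0.0036 -0.0132  0.547 ] turn units [ 0.0354 -0.0161 -0.0057]
```

View pics/s5c.png

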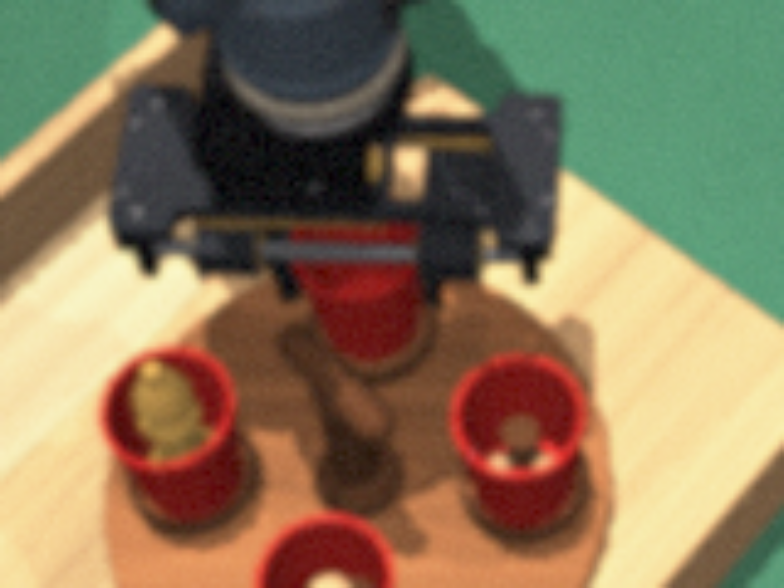

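step_arm(steps=[[1, -0.01, -0.02, 0.1, 0.03, -0.02, 0], [1, 0, 0, 0.1, 0, 0, 0], [1, 0, 0, 0.1, 0, 0, 0], [1, 0, 0, 0.1, 0, 0, 0], [1, 0, 0, 0.08, 0, 0, 0], [1, 0, 0, 0.06, 0, 0, 0], [1, 0, 0, 0, 0, 0, 0], [1, 0, 0, 0, 0, 0, 0], [1, 0, 0, 0, 0, 0, 0], [1, 0, 0, 0, 0, 0, 0]])

```text
time: 10.5
position: [0.5813, -0.0265, 0.336]
tool_rot: [0.922, 0.387, -0.001, 0.0]
ft_force: [-2.1, 0.9, 4.8]
grip_width: 0.0585
```

```bash
python3 -c "
from h import *
go([.5819,-.0266,.171],45.6)
snap('scene','s6')
cv2.imwrite('pics/s6c.png',cv2.resize(cv2.imread('pics/s6.png')[190:310,150:310],None,fx=4.9,fy=4.9))"
```

```text
t 10.5 gp [ 0.5812 -0.0266  0.172 ] yaw 45.55306136631276 tilt [-0.0008 -0.0007] w 0.05854929931394069 F [-2.0573  0.9292  4.8045] q [-0.2373  0.5571  1.6086 -0.001   0.9766 -1.0318]
shift units [0.0131 0.0194 0.0413] turn units [-0.001   0.0076 -0.0059]
```

View pics/s6c.png

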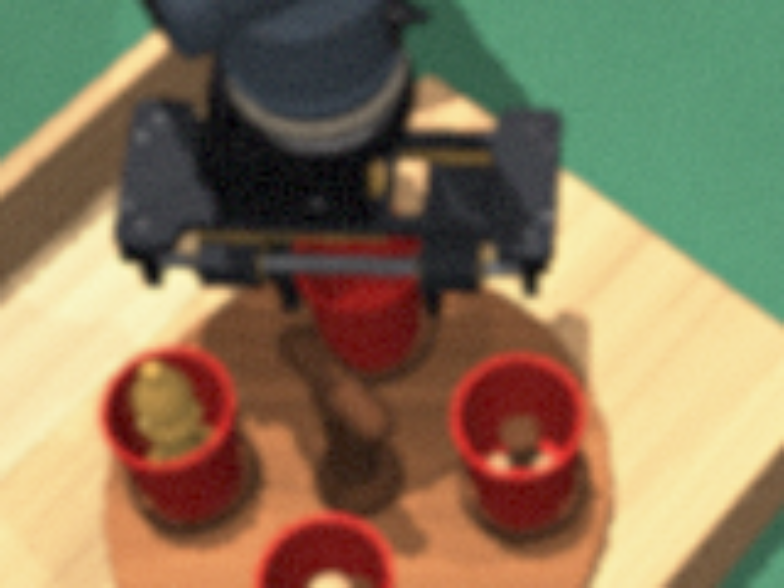

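step_arm(steps=[[0.2, 0, 0, 0, 0, 0, 0], [0, 0, 0, 0, 0, 0, 0], [-0.5, 0, 0, 0, 0, 0, 0], [-1, 0, 0, 0, 0, 0, 0], [-1, 0, 0, 0, 0, 0, 0], [-1, 0, 0, 0, 0, 0, 0], [-1, 0, 0, 0, 0, 0, 0], [-1, 0, 0, 0, 0, 0, 0], [-1, 0, 0, 0, 0, 0, 0], [-1, 0, 0, 0, 0, 0, 0]])

```text
time: 11.55
position: [0.5813, -0.0265, 0.3356]
tool_rot: [0.922, 0.387, -0.001, 0.0]
ft_force: [0.1, 0.3, -0.6]
grip_width: 0.0872
```

step_arm(steps=[[-1, 0, 0, -0.2, 0, 0, 0], [-1, 0, 0, -0.4, 0, 0, 0], [-1, 0, 0, -0.6, 0, 0, 0], [-1, 0, 0, -0.7, 0, 0, 0], [-1, 0, 0, -0.8, 0, 0, 0], [-1, 0, 0, -0.8, 0, 0, 0], [-1, 0, 0, -0.8, 0, 0, 0], [-1, 0, 0, -0.6, 0, 0, 0], [-1, 0, 0, -0.4, 0, 0, 0], [-1, 0, 0, 0, 0, 0, 0]])

```text
time: 12.55
position: [0.5817, -0.0264, 0.4703]
tool_rot: [0.922, 0.387, 0.001, 0.001]
ft_force: [0.3, 0.1, 1.0]
grip_width: 0.0869
```

Run:
```python
from h import *
go([.6365,-.0803,.29],90.8)
snap('scene','s7');snap('wrist','w7')
cv2.imwrite('pics/s7c.png',cv2.resize(cv2.imread('pics/s7.png')[190:350,120:340],None,fx=3.6,fy=3.6))
X,P,ok=cloud('s7');P=P.astype(int)
for c in [(.693,-.025),(.6937,-.135),(.5836,-.1367),(.583,-.027)]:
    w=ok&(X[...,2]>.187)&(X[...,2]<.205)&(np.hypot(X[...,0]-c[0],X[...,1]-c[1])<.045)&(P[...,0]>1.6*P[...,1])
    print(w.sum(),cv2.minEnclosingCircle(X[w][:,:2].astype(np.float32)*1000),np.percentile(X[w][:,2],[50,95]))
```

```text
t 12.55 gp [ 0.5822 -0.0267  0.3063] yaw 45.55630043650064 tilt [ 0.0031 -0.0016] w 0.08687535319465928 F [0.3169 0.0924 0.9594] q [-0.237   0.4001  1.4631 -0.0009  1.275  -1.0319]
shift units [-0.0035  3.0718  0.6629] turn units [ 0.0252  0.0025 -5.6555]
151 ((692.1746215820312, -25.51818084716797), 30.97420883178711) [0.1917 0.195 ]
162 ((693.7271728515625, -136.0375518798828), 30.10646629333496) [0.1923 0.1947]
144 ((583.9449462890625, -137.09596252441406), 29.819978713989258) [0.1918 0.1944]
133 ((582.04296875, -25.479339599609375), 30.619953155517578) [0.1919 0.1946]
```

View pics/s7c.png

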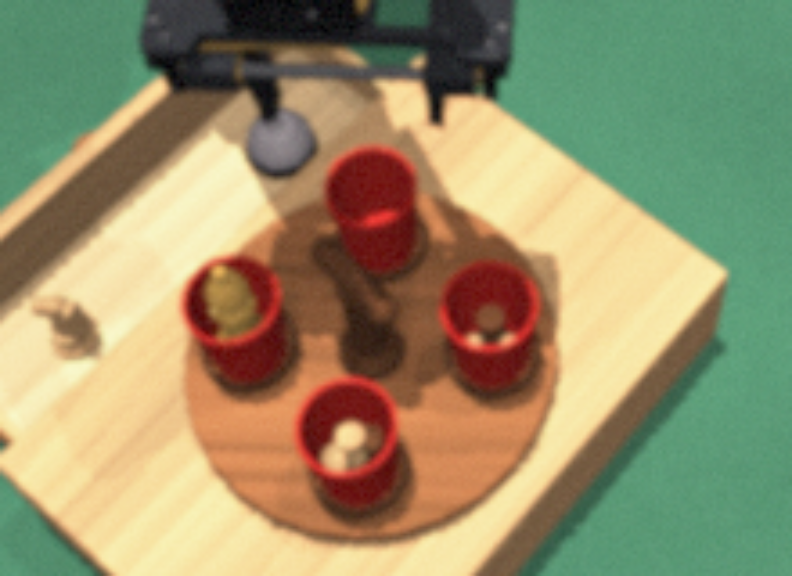

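View pics/w7.png

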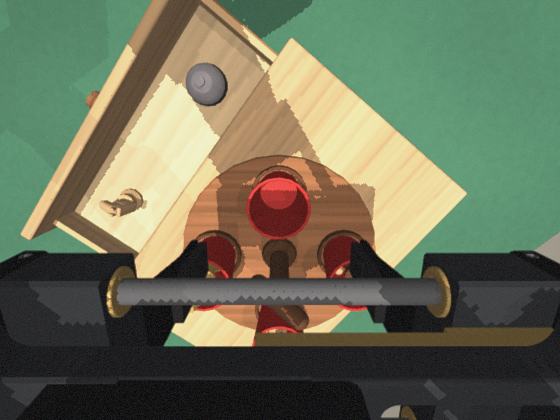

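The cup is seated: its rim is at 0.192 like the other three, and it's upright. Next I'll take the grab bar with the jaws across it.

step_arm(steps=[[-1, 0, 0.3, 0, 0, 0, 0], [-1, 0, 0.6, 0.1, 0, 0, 0], [-1, 0, 0.8, 0.1, 0, 0, 0], [-1, 0, 0.8, 0.1, 0, 0, 0], [-1, 0, 0.5, 0.1, 0.02, 0, -0.3], [-1, 0, 0.07, 0.1, 0, 0, -0.6], [-1, 0, 0, 0.16, 0, 0, -0.8], [-1, 0, 0, 0, 0, 0, -0.8], [-1, 0, 0, 0, 0, 0, -0.8], [-1, 0, 0, 0, 0, 0, -0.8]])

```text
time: 13.65
position: [0.6371, -0.0813, 0.4503]
tool_rot: [0.774, 0.633, -0.001, -0.002]
ft_force: [0.1, 0.2, 0.6]
grip_width: 0.087
```

step_arm(steps=[[-1, 0, 0, 0, 0, 0, -0.8], [-1, 0, 0, 0, 0, 0, -0.5], [-0.5, 0, 0, 0, 0, 0, -0.26], [-0.2, 0, 0, 0, 0, 0, 0], [-0.2, 0, 0, 0, 0, 0, 0], [-0.2, 0, 0, 0, 0, 0, 0], [-0.2, 0, 0, 0, 0, 0, 0], [-0.2, 0, 0, 0, 0, 0, 0], [-0.2, 0, 0, 0, 0, 0, 0], [-0.2, 0, 0, 0, 0, 0, 0]])

```text
time: 14.65
position: [0.6363, -0.08, 0.4517]
tool_rot: [0.702, 0.712, -0.001, -0.001]
ft_force: [-0.5, 0.0, 0.8]
grip_width: 0.0526
```

Run:
```python
from h import *
go([.6365,-.0803,.229],90.8)
snap('scene','s8');snap('wrist','w8')
X,P,ok=cloud('s7')
w=ok&(X[...,2]>.222)&(X[...,2]<.235)&(np.hypot(X[...,0]-.6365,X[...,1]+.08)<.04)
q=X[w][:,:2].astype(np.float32)*1000; print(w.sum(),cv2.minAreaRect(q),q.mean(0),np.ravel(cv2.fitLine(q,cv2.DIST_L2,0,1,1)))
X,P,ok=cloud('t0')
w=ok&(X[...,2]>.222)&(X[...,2]<.235)&(np.hypot(X[...,0]-.6365,X[...,1]+.08)<.04)
q=X[w][:,:2].astype(np.float32)*1000; print(w.sum(),cv2.minAreaRect(q),q.mean(0),np.ravel(cv2.fitLine(q,cv2.DIST_L2,0,1,1)))
cv2.imwrite('pics/s8c.png',cv2.resize(cv2.imread('pics/s8.png')[190:350,120:340],None,fx=3.6,fy=3.6))
```

```text
t 14.65 gp [ 0.6358 -0.0798  0.2877] yaw 90.83597076658565 tilt [-0.003   0.0012] w 0.0526420430109888 F [-0.466   0.0114  0.755 ] q [-0.2992  0.5051  1.3339  0.0003  1.3058 -1.8846]
shift units [-0.0134  0.0163  2.3486] turn units [-0.0211 -0.0092  0.0045]
237 ((639.064208984375, -81.49037170410156), (17.98479461669922, 65.25192260742188), 88.43719482421875) [639.9238 -82.0379] [  1.       0.0051 639.9237 -82.0379]
188 ((635.4458618164062, -80.30946350097656), (66.657958984375, 17.366397857666016), 0.024524591863155365) [635.0771 -79.5478] [  0.9999   0.0123 635.0773 -79.5479]
```

View pics/s8c.png

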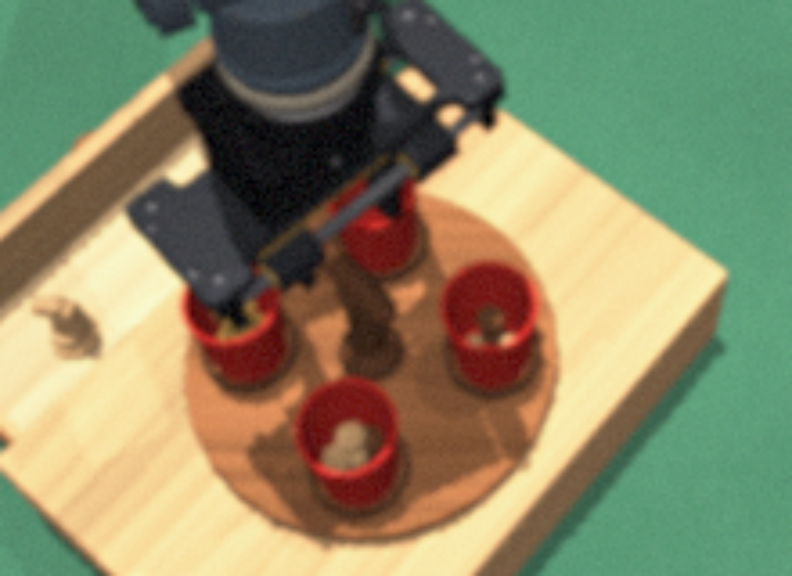

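step_arm(steps=[[-0.2, -0.01, 0.02, 0.2, -0.02, 0, 0], [-0.2, 0, 0, 0.35, 0, 0, 0], [-0.2, 0, 0, 0.4, 0, 0, 0], [-0.2, 0, 0, 0.4, 0, 0, 0], [-0.2, 0, 0, 0.4, 0, 0, 0], [-0.2, 0, 0, 0.3, 0, 0, 0], [-0.2, 0, 0, 0.2, 0, 0, 0], [-0.2, 0, 0, 0.1, 0, 0, 0], [-0.2, 0, 0, 0, 0, 0, 0], [-0.2, 0, 0, 0, 0, 0, 0]], squeeze=40)

```text
time: 15.75
position: [0.6369, -0.0803, 0.3932]
tool_rot: [0.702, 0.712, 0.001, -0.0]
ft_force: [0.0, 0.4, 0.3]
grip_width: 0.0528
```

step_arm(steps=[[1, 0, 0, 0, 0, 0, 0], [1, 0, 0, 0, 0, 0, 0], [1, 0, 0, 0, 0, 0, 0], [1, 0, 0, 0, 0, 0, 0], [1, 0, 0, 0, 0, 0, 0], [1, 0, 0, 0, 0, 0, 0], [1, 0, 0, 0, 0, 0, 0], [1, 0, 0, 0, 0, 0, 0], [1, 0, 0, 0, 0, 0, 0], [1, 0, 0, 0, 0, 0, 0]])

```text
time: 16.75
position: [0.6368, -0.0807, 0.393]
tool_rot: [0.702, 0.712, 0.0, -0.0]
ft_force: [-1.1, -4.1, 2.0]
grip_width: 0.0212
```

Run:
```python
from h import *
go([.6365,-.0803,.229],52.6)
print(status.get_obs()['moment'])
```

```text
t 16.75 gp [ 0.6368 -0.0806  0.229 ] yaw 90.83170151548258 tilt [-0.0001  0.0004] w 0.021159344594558212 F [-1.1313 -4.1361  1.9639] q [-0.2999  0.5632  1.3999  0.0003  1.1788 -1.8853]
shift units [ 0.0148 -0.012  -0.001 ] turn units [-0.0017 -0.0023  4.779 ]
[-0.6027  0.067   0.0202]
```

Width 21 mm is more than the 18 mm bar, so the tips are touching the flare under it. I'll reopen, rise 4 mm and close again.

step_arm(steps=[[0.2, 0, 0, 0, 0, 0, 0], [0.2, 0, 0, 0, 0, 0, 0], [0.2, 0, 0, -0.16, 0, 0, 0], [0.2, 0, 0, 0, 0, 0, 0], [1, 0, 0, 0, 0, 0, 0], [1, 0, 0, 0, 0, 0, 0], [1, 0, 0, 0, 0, 0, 0], [1, 0, 0, 0, 0, 0, 0], [1, 0, 0, 0, 0, 0, 0], [1, 0, 0, 0, 0, 0, 0]])

```text
time: 17.75
position: [0.6368, -0.0807, 0.3968]
tool_rot: [0.702, 0.712, 0.0, -0.0]
ft_force: [-0.7, -2.3, -0.7]
grip_width: 0.0169
```

Run:
```python
from h import *
go([.6365,-.0803,.233],52.6)
print(status.get_obs()['moment'])
```

```text
t 17.75 gp [ 0.6367 -0.0806  0.2328] yaw 90.82504326501969 tilt [-0.0004  0.0005] w 0.016858455404361056 F [-0.6556 -2.265  -0.7306] q [-0.2999  0.5591  1.396   0.0004  1.1871 -1.8853]
shift units [ 0.0158 -0.01   -0.0081] turn units [-0.0041 -0.0026  4.7781]
[-0.4466  0.1257 -0.0175]
```

step_arm(steps=[[0.2, 0, 0, 0, 0, 0, 0], [0.2, 0, 0, 0, 0, 0, 0], [0.2, 0, 0, 0.07, 0, 0, 0], [0.2, 0, 0, 0, 0, 0, 0], [1, 0, 0, 0, 0, 0, 0], [1, 0, 0, 0, 0, 0, 0], [1, 0, 0, 0, 0, 0, 0], [1, 0, 0, 0, 0, 0, 0], [1, 0, 0, 0, 0, 0, 0], [1, 0, 0, 0, 0, 0, 0]])

```text
time: 18.75
position: [0.6368, -0.0806, 0.3966]
tool_rot: [0.702, 0.712, 0.0, 0.0]
ft_force: [-1.7, -1.1, 5.4]
grip_width: 0.0171
```

Run:
```python
from h import *
go([.6365,-.0803,.231],52.6)
print(status.get_obs()['moment'])
snap('scene','s9')
cv2.imwrite('pics/s9c.png',cv2.resize(cv2.imread('pics/s9.png')[190:350,120:340],None,fx=3.6,fy=3.6))
```

```text
t 18.75 gp [ 0.637  -0.0806  0.2326] yaw 90.83552458606492 tilt [0.0009 0.    ] w 0.017140429328784897 F [-1.7125 -1.1067  5.3808] q [-0.2998  0.5591  1.3966  0.0003  1.185  -1.8853]
shift units [ 0.0135 -0.0118  0.0629] turn units [ 0.0065 -0.0023  4.7794]
[-0.1285  0.2978  0.0065]
```

View pics/s9c.png

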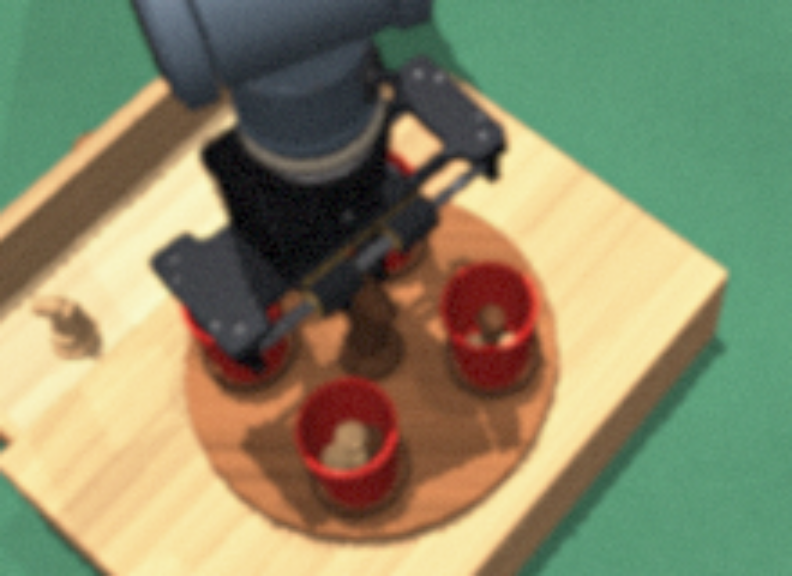

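Grip is on the bar (17 mm reading) just above the flare. Now I'll turn it 38° clockwise.

step_arm(steps=[[1, 0, 0, -0.03, 0, 0, 0.05], [1, 0, 0, 0, 0, 0, 0.15], [1, 0, 0, 0, 0, 0, 0.25], [1, 0, 0, 0, 0, 0, 0.3], [1, 0, 0, 0, 0, 0, 0.3], [1, 0, 0, 0, 0, 0, 0.3], [1, 0, 0, 0, 0, 0, 0.3], [1, 0, 0, 0, 0, 0, 0.3], [1, 0, 0, 0, 0, 0, 0.3], [1, 0, 0, 0, 0, 0, 0.3]])

```text
time: 19.8
position: [0.6369, -0.0806, 0.3965]
tool_rot: [0.818, 0.576, 0.0, 0.0]
ft_force: [-0.8, -1.2, 4.3]
grip_width: 0.0169
```

step_arm(steps=[[1, 0, 0, 0, 0, 0, 0.3], [1, 0, 0, 0, 0, 0, 0.3], [1, 0, 0, 0, 0, 0, 0.3], [1, 0, 0, 0, 0, 0, 0.3], [1, 0, 0, 0, 0, 0, 0.3], [1, 0, 0, 0, 0, 0, 0.25], [1, 0, 0, 0, 0, 0, 0.2], [1, 0, 0, 0, 0, 0, 0.15], [1, 0, 0, 0, 0, 0, 0.1], [1, 0, 0, 0, 0, 0, 0.03]])

```text
time: 20.8
position: [0.6369, -0.0806, 0.3966]
tool_rot: [0.897, 0.443, 0.0, -0.0]
ft_force: [-1.0, -1.5, 5.1]
grip_width: 0.0169
```

```bash
cat > m.py <<'E'
from h import *
go([.6365,-.0803,.2325],52.6); print(status.get_obs()['moment'])
import sys
t=sys.argv[1]
snap('scene','s'+t);snap('wrist','w'+t);snap('top','t'+t)
cv2.imwrite('pics/s%sc.png'%t,cv2.resize(cv2.imread('pics/s%s.png'%t)[190:350,120:340],None,fx=3.6,fy=3.6))
cv2.imwrite('pics/t%sc.png'%t,cv2.resize(cv2.imread('pics/t%s.png'%t)[125:310,280:460],None,fx=3.2,fy=3.2))
E
python3 m.py 10
```

```text
t 20.8 gp [ 0.6371 -0.0805  0.2326] yaw 52.535628421743056 tilt [0.0008 0.0005] w 0.016902044251769024 F [-0.9849 -1.5093  5.0928] q [-0.2997  0.5593  1.3962  0.0007  1.1854 -1.2169]
shift units [-0.0023 -0.0196  0.0028] turn units [ 0.0025 -0.0061 -0.008 ]
[-0.3029  0.2663  0.0385]
```

View pics/s10c.png

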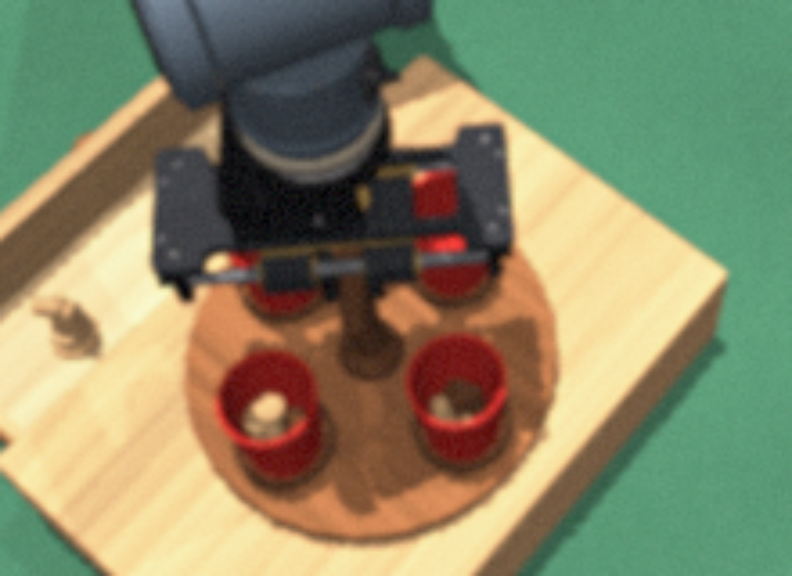

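View pics/t10c.png

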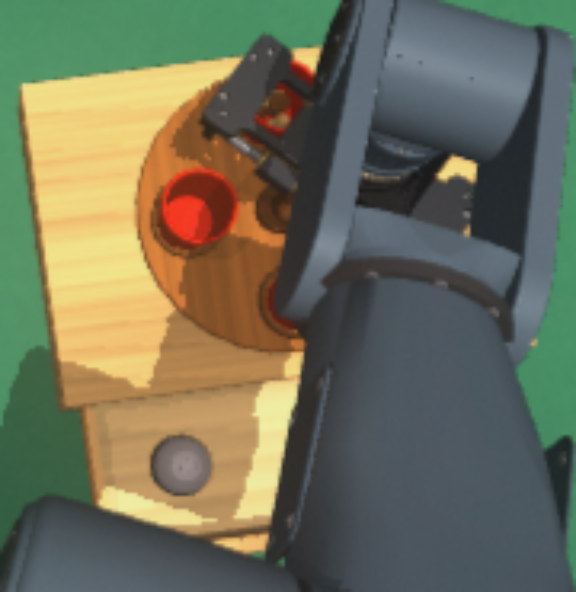

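View pics/w10.png

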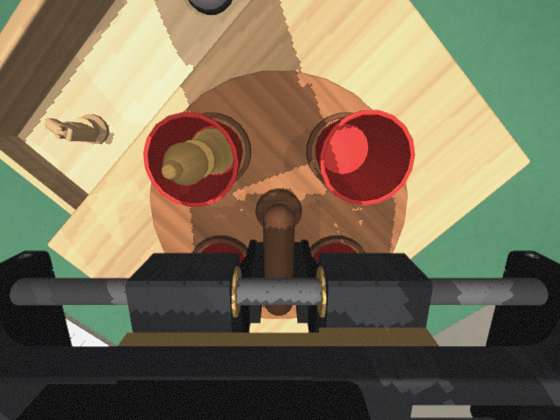

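The carousel followed the gripper. Wrist view shows the bishop cup at (195,160) and the spare at (365,157), both upright. I'll measure the final angle.

```bash
cat > ang.py <<'E'
from h import *
import sys
t=sys.argv[1]
ax=np.array([.6365,-.0803])
for f in('s','w','t'):
  X,P,ok=cloud(f+t);P=P.astype(int)
  for k,a0 in enumerate([187.6,97.6,7.6,277.6]):
    c=ax+.078*np.array([np.cos(np.radians(a0)),np.sin(np.radians(a0))])
    w=ok&(abs(X[...,2]-.193)<.005)&(np.hypot(X[...,0]-c[0],X[...,1]-c[1])<.042)&(P[...,0]>1.8*P[...,1])
    if w.sum()<25: continue
    (e,r)=cv2.minEnclosingCircle(X[w][:,:2].astype(np.float32)*1000)
    d=np.array(e)/1000-ax
    print(f,['bishop','spare','A','B'][k],w.sum(),np.round(e,1),'r',round(r,1),'ang',round(np.degrees(np.arctan2(d[1],d[0]))%360,2),'want',a0,'zmed',round(np.median(X[w][:,2]),4))
for f in ('t0','s3','s'+t,'w'+t):
  X,P,ok=cloud(f)
  m=ok&(abs(X[...,2]-.1)<.0025)&(np.hypot(X[...,0]-ax[0],X[...,1]-ax[1])<.27)&(X[...,0]>.46)
  m=cv2.morphologyEx(m.astype(np.uint8),cv2.MORPH_OPEN,np.ones((3,3)))>0
  print(f,m.sum(),cv2.minAreaRect(X[m][:,:2].astype(np.float32)*1000))
E
python3 ang.py 10
```

```text
s spare 35 [622.7  -6.1] r 28.9 ang 100.5 want 97.6 zmed 0.1915
s A 151 [715.1 -70.8] r 30.4 ang 6.93 want 7.6 zmed 0.1921
s B 154 [ 648.1 -158.4] r 30.2 ang 278.45 want 277.6 zmed 0.1923
w bishop 1733 [559.5 -90.5] r 29.8 ang 187.54 want 187.6 zmed 0.1926
w spare 1742 [625.7  -2.2] r 29.9 ang 97.9 want 97.6 zmed 0.1927
t spare 87 [625.8  -2.4] r 29.8 ang 97.79 want 97.6 zmed 0.1916
t A 26 [713.7 -70.2] r 29.6 ang 7.46 want 7.6 zmed 0.1917
t0 2027 ((635.0994262695312, -79.45826721191406), (278.25469970703125, 394.30438232421875), 6.887905597686768)
s3 6428 ((638.5245971679688, -80.94635009765625), (279.0116271972656, 399.0413818359375), 7.716019153594971)
s10 5726 ((638.1780395507812, -80.79446411132812), (279.34405517578125, 399.293212890625), 7.692232131958008)
w10 43183 ((636.7566528320312, -80.50611877441406), (279.5435791015625, 399.9617004394531), 7.631802558898926)
```

Bishop is at 187.5° against 187.6° wanted. I'll let it settle for a second, check again and hand in.

step_arm(steps=[[1, 0, 0, 0, 0, 0, 0], [1, 0, 0, 0, 0, 0, 0], [1, 0, 0, 0, 0, 0, 0], [1, 0, 0, 0, 0, 0, 0], [1, 0, 0, 0, 0, 0, 0], [1, 0, 0, 0, 0, 0, 0], [1, 0, 0, 0, 0, 0, 0], [1, 0, 0, 0, 0, 0, 0], [1, 0, 0, 0, 0, 0, 0], [1, 0, 0, 0, 0, 0, 0]])

```text
time: 21.95
position: [0.6369, -0.0805, 0.3965]
tool_rot: [0.897, 0.443, 0.0, -0.0]
ft_force: [-0.7, -0.8, 5.7]
grip_width: 0.0171
```

```bash
python3 m.py 11; python3 ang.py 11 | head -8; python3 -c "
from h import *
print(status.get_obs()['joint_velocities']); print(robot.hand_in())"
```

```text
t 21.95 gp [ 0.637  -0.0805  0.2325] yaw 52.54791779126503 tilt [0.0007 0.0005] w 0.017100733384765584 F [-0.7323 -0.7503  5.7231] q [-0.2997  0.5593  1.3962  0.0007  1.1855 -1.2171]
shift units [-0.0023 -0.0191  0.002 ] turn units [ 0.002  -0.006  -0.0065]
[-0.3433  0.1964  0.0222]
s spare 31 [624.3  -4.2] r 29.0 ang 99.15 want 97.6 zmed 0.1909
s A 150 [715.1 -70.7] r 30.0 ang 6.99 want 7.6 zmed 0.1919
s B 156 [ 648.1 -158.2] r 30.4 ang 278.5 want 277.6 zmed 0.1921
w bishop 1747 [559.5 -90.6] r 29.9 ang 187.64 want 187.6 zmed 0.1926
w spare 1751 [625.6  -1.9] r 29.9 ang 97.89 want 97.6 zmed 0.1926
t spare 88 [625.8  -2.3] r 29.7 ang 97.83 want 97.6 zmed 0.1921
t A 29 [713.6 -70.3] r 29.5 ang 7.41 want 7.6 zmed 0.1915
t0 2027 ((635.0994262695312, -79.45826721191406), (278.25469970703125, 394.30438232421875), 6.887905597686768)
[-0.00110523  0.00165164 -0.00136181 -0.0009677   0.00091515 -0.00021055]
the job is handed in; nothing more can be done
None
```

The job is handed in. The spare cup stands in the vacant ring and was let go before I gripped the grab bar and turned the carousel about 38° clockwise. The arm is still holding the bar at rest with a 40 N squeeze.

**Bishop cup:** the wrist camera puts it at 187.6°, and the drawer front is at 187.6°.

**Cups:** all four rims measured about 192 mm above the counter, so the new cup is fully down. None looked tilted.

**Drawer and clock:** I did not touch the knight, bell or clock. The knight and bell still showed in the drawer in the last pictures I viewed. I did not look at the clock again at the end.

**Disagreements:**
- The scene camera read angles up to about 1.5° off the wrist and top cameras. It has a constant offset of about 2 mm, and the spare cup's rim was partly hidden from it.
- My first grip on the bar caught the flare under it (21 mm opening), so I gripped again slightly higher. The opening then read 17 mm on the 18 mm bar.
- The fingers still press down on the flare with about 5 N.

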